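# Gather three tower blocks in the line-up jig with a straightedge pusher

## Task

Line up the three white card towers for gluing: slide the jig's red-knobbed side stop fully open to the right, then take the straightedge pusher by its slanted yellow grip and with it push the three towers together, upright, in under the roof until all of them stand flush against the fence. Draw the pusher back at least ten centimetres from the row and let it stand on its foot, then slide the side stop to the left until the towers are packed tight, side by side, against the fixed cheek. Do not touch the towers with the gripper, and leave the other things on the table where they are.

Things in the scene. Friction and masses are not known exactly. Their poses are not given: they have to be found in the camera images.
- jig: plywood line-up jig fixed on the table, open to the robot. Origin: on the table, at the foot of the fence's front face; x points away from the robot, square into the fence, y left along the fence, z up. Fence: upright, y = -0.135 to 0.115, 105 mm high. With the towers packed at the fence against the cheek, their centres are at x = -0.023 and y = 0.077, 0.031, -0.015
- jig_roof (a point): middle of the front edge of the jig's flat roof, on its top. The roof covers jig x = -0.065 to 0.030 over the whole width; underside 105 mm, top 117 mm above the table. It is over the row at the fence, so no hand fits straight down there. A small ochre paint pot is fixed on it at the left
- jig_cheek (a point): the jig's fixed cheek at the left: this point is on its inner face (jig y = 0.100), 40 mm above the table, 17 mm in front of the fence. The cheek is 85 mm high and reaches only 35 mm forward of the fence
- stop (a joint): sliding side stop, m: 0 = fully open (right), grows to the left (jig +y) up to 0.085; about 1.2 N friction, stays where left. Its aluminium plate under the roof (12 to 78 mm up, 5 to 35 mm before the fence) has its pushing face at jig y = -0.105 + this value; at about 0.067 it packs the towers against the cheek. It starts at 0.035 to 0.06, in the right tower's way
- stop_knob (a point): red upright knob of the side stop, above the roof: 26 mm in diameter, 140 to 182 mm above the table; this point is on its axis, 163 mm above the table, at jig x = -0.020, y = -0.110 + the stop's value. A dark carriage lies below it, its top 128 mm above the table
- pusher: metal straightedge standing on its foot before the towers: blade 185 mm long (its y), 28 mm high, with a flat foot 55 mm deep and 5 mm thick behind it and a raked yellow grip; 350 g. Origin: middle of the blade's front face, bottom edge (on the table); x = pushing direction, y left along the blade, z up. Starts 165 to 187 mm before the fence, turned up to 0.2 rad from the jig
- pusher_grip (a point): where to hold the pusher: a point on the axis of its yellow grip, at pusher (-0.047, 0, 0.074). The grip is a bar 22 mm wide along pusher y, 24 mm the other way. It leans 25 degrees from vertical, back from the blade: its axis runs from pusher (-0.014, 0, 0.003) up to (-0.060, 0, 0.103). Come in along that slant, a finger on each side of the 22 mm width
- tower_left: the left of three identical white card tower blocks standing upright in front of the jig: 46 x 46 mm, 84 mm tall (thin roof plate 48 mm square, 86 mm up), about 80 g. Origin: centre of its underside; z up, x and y square to its faces. At the start its centre is 80 to 105 mm in front of the fence, 53 to 63 mm from its neighbour's sideways, turned up to 0.15 rad from the jig
- tower_middle: the middle one of three identical white card tower blocks standing upright in front of the jig: 46 x 46 mm, 84 mm tall (thin roof plate 48 mm square, 86 mm up), about 80 g. Origin: centre of its underside; z up, x and y square to its faces. At the start its centre is 80 to 105 mm in front of the fence, 53 to 63 mm from its neighbour's sideways, turned up to 0.15 rad from the jig
- tower_right: the right of three identical white card tower blocks standing upright in front of the jig: 46 x 46 mm, 84 mm tall (thin roof plate 48 mm square, 86 mm up), about 80 g. Origin: centre of its underside; z up, x and y square to its faces. At the start its centre is 80 to 105 mm in front of the fence, 53 to 63 mm from its neighbour's sideways, turned up to 0.15 rad from the jig
- pot_green: bystander: small open paint pot, green, 37 mm wide and 34 mm high, to the left of the pusher; origin under its centre
- marker_a: bystander: red and white marker pen, 135 mm long, lying on the table close to the robot, between it and the pusher; origin under its middle, y along it
- lamp_foot (a point): obstacle: foot of the desk lamp clamped to the table, to the left of the space where the pusher is handled. From here its two thin arms rise to an elbow about 380 mm above the table, 120 mm nearer the robot and 70 mm further left; from there up to a shade about 550 to 750 mm above the table, ahead and left of the robot. Swing the arm over or behind it, not through it
- lid_corner (a point): obstacle: top left corner, 280 mm above the table, of the open lid of the red tool box that stands to the right of the jig; the lid stands upright and runs from here to the right and towards the robot. The grey drawer cabinet beside it is 226 mm high

How it is judged:
On the way, in this order (a step that is already met when the one before it is completed fails the run):
1. the side stop is fully open (within 6 mm) (value of joint stop below 0.006 m), for 0.2 s.
2. all three towers stand upright and flush at the fence (within 6 mm, square within 0.1 rad), between the cheek and the open stop (x of each of tower_left, tower_middle, tower_right in the frame of jig above -0.029 m and angle between the x axis of each of tower_left, tower_middle, tower_right and the x axis of jig, either way round below 0.1 rad and angle between each of tower_left, tower_middle, tower_right's own z axis and vertical below 0.1 rad and y of tower_right in the frame of jig above -0.11 m and y of tower_left in the frame of jig below 0.1 m and value of joint stop below 0.012 m), for 0.2 s.
3. the pusher stands released on its foot, its blade at least 80 mm clear of the row (x of pusher in the frame of jig below -0.126 m and angle between pusher's own z axis and vertical below 0.08 rad and height (world z) of pusher below 0.006 m and contact force between the fingers and pusher below 0.1 N), for 0.2 s.
4. the stop has packed the row against the cheek (within 6 mm) (value of joint stop above 0.06 m and y of tower_left in the frame of jig above 0.071 m and y of tower_middle in the frame of jig above 0.025 m and y of tower_right in the frame of jig above -0.021 m), for 0.2 s.
At the end, for the whole second after the job is handed in: Towers upright, flush at the fence (6 mm), square to it (0.1 rad) and packed against the cheek (6 mm), stop shut up to them (0.060 or more); pusher released, standing on its foot, blade at least 80 mm in front of the row; all at rest (all of step 3 and all of step 4 and x of each of tower_left, tower_middle, tower_right in the frame of jig above -0.029 m and angle between the x axis of each of tower_left, tower_middle, tower_right and the x axis of jig, either way round below 0.1 rad and angle between each of tower_left, tower_middle, tower_right's own z axis and vertical below 0.1 rad and y of tower_right in the frame of jig above -0.11 m and y of tower_left in the frame of jig below 0.1 m and linear speed of each of tower_left, tower_middle, tower_right, pusher below 0.02 m/s); the robot touches nothing.
It fails at once if the gripper or the arm touches a tower (contact force between any of the fingers, the arm and tower_left above 0.5 N or contact force between any of the fingers, the arm and tower_middle above 0.5 N or contact force between any of the fingers, the arm and tower_right above 0.5 N).
It fails at once if a tower is tipped over (angle between any of tower_left, tower_middle, tower_right's own z axis and vertical above 0.6 rad).
It fails at once if one of the bystanders is moved by more than 20 mm (distance of any of pot_green, marker_a from where it was at the start of the episode above 0.02 m).
It also fails if it takes over 72 s, if anything falls off the work surface, if the arm or the gripper's body presses on something with over 40 N, if the wrist force passes 120 N, or if a joint passes its speed limit or range.

## Robot

A 6-joint arm with a two-finger parallel gripper is mounted at the origin on a cart in front of the work surface, level with it; the furniture and walls round the work are solid. World frame = base frame: x ahead of the robot, y to its left, z up, the work surface at z = 0. Lengths are in m, angles in rad, forces in N, time in s.
With the tool pointing down it reaches from about 0.25 to 0.725 m from the base axis. Payload 4 kg.
Tool frame: the origin (TCP) lies at the very end of the fingers, on their centre line; the grasp point (between the pads) lies 19 mm behind it; z points along the fingers, y is the line along which they close (so a half turn about z gives the same grasp; the last joint's range is limited). The gripper opens to 85 mm and grips with 20 to 120 N. Pads are 22 mm wide; open, the fingers measure 114 mm over their backs; the gripper's body (76 mm by 85 mm) begins 54 mm behind the grasp point. The pads swing forward as they close: fully open they stand 13 mm farther back than shut.
Start: joints at [-1.283, 0.241, 0.005, 1.335, 0, 1.571], TCP at [0.142, -0.479, 0.231] pointing down, gripper open.
Joint ranges: [-2.72, 2.72], [-1.05, 1.87], [-1.09, 1.28], [-1.99, 2.15], [-1.42, 1.44], [-3.14, 3.14]. Speed limits (rad/s): [2.79, 2.79, 3.14, 3.14, 3.14, 3.14].

## Interface

Orientations are given as a unit quaternion [x, y, z, w].
In Python, from workcell import bot, vision, workorder gives the robot as it stands.
- The arm moves only by the shell command python3 -m creep 'ROWS' [OPENING]. ROWS is JSON, a list of rows, each a list of 2 entries, a list of its own where there are three numbers: the shift along the tool's x, y, z in mm, then the turn, a rotation vector about the tool's x, y, z in rad. In form: [[[dx, dy, dz], [wx, wy, wz]], ...]. A call has 1 to 12 rows; each row shifts and turns the commanded pose from where the row before left it, along the tool's axes as they then stand; what a row does not reach is not made up. A row lasts 1/8 s, in which the tool goes at most 62.5 mm and 10.7 degrees, less where a joint would pass 70% of its speed; a pose out of reach is approached as far as the arm can. A call is refused whole if a number of a shift passes 62.5 or a number of a turn 0.188, either way. A call with a gripper value outside its range is refused whole. OPENING is the finger opening in mm, from 0 to 85.4, set as the call begins (- or left out, the last holds). The fingers move at their own pace and stop on an object; the grip force is fixed at half the most. Time passes only in rows, so rows that do not move let the fingers close. It gives the time, the measured TCP pose, the force, the opening and the grip force at its end, in the units of the state.
- bot.get_obs(): the state, without advancing time (a new reading comes with each control period).
- vision.camera(name): name is "scene" or "top" or "wrist"; returns a dict with "image" (400x640x3 uint8, blue, green, red), "z_map" (400x640 float32, m along the optical axis (not along the pixel's ray), 0 where there is no reading), "K" (3x3 intrinsics, pixels), "k1" (the pictures are not rectified: a ray, as slopes to the right and down, at radius r is drawn at 1 + k1 r^2 times it, then the intrinsics apply), "rvec" (rotation vector, rad) and "tvec" (3), from world to camera coordinates, as OpenCV has them; the wrist camera has in their place "tool_from_camera" (4x4, takes a point from camera to tool coordinates, whose origin is the TCP and whose axes are the flange's). Camera axes: x right, y down, z forward; pixel columns grow to the right and rows downward; lengths in m; the calibration is good to about 2 mm. A picture is of the moment at which its call begins: read the wrist's pose just before it.
- workorder.job_done(): hands the job in; it is judged then, once.
Trained networks look in a picture, given as the dict that the camera call returned (one of the last four; its "shot" number tells which), for a name from the list of things; names that differ only in an ending like _2 or _b are one class to them, and where a whole thing is asked for, a point or a joint stands for the part that bears it (a point fixed in the world has none). Each returns a list of dicts, best first, with "score" (0 to 1); they miss things now and then, are a little off and sometimes report something else, mostly with a low value. They report only what shows in the picture. A call takes as long as a camera call.
- vision.spot_in(picture, query): "position" ([column, row] in pixels, amid what is visible of it).
- vision.place_of(picture, query): "position" ([column, row] in pixels: a listed point, or the origin of a listed thing).
The state is a dict: "clock": time; "joint_pos": joint angles; "joint_vel": joint speeds; "tau": joint torques, N m; "eef_pos": TCP position; "tool_rot": TCP orientation; "ft_force": force on the tool from outside, world axes, zero at the start; "ft_torque": the same for the moment, N m; "grip_width": finger opening in m; "grasp_force": force on a finger pad.
Only numpy, scipy, OpenCV 4.12 (cv2) and the standard library are available. Lean on these libraries where they do the work, as an engineer would, in place of code of your own. Each camera call takes 0.05 s, during which the arm holds its last target. There are 200 camera calls.

## Working session

There is one attempt and no reset: what is moved stays moved. The work goes in short steps, Python scripts to look and compute and a shell command to move; the robot and the scene stay as the last step left them, time stands still between calls to the robot, and variables do not carry over. Pictures are saved under pics/ and viewed, at most 10 in all, crops included, and the job is handed in when it is done.

```bash
mkdir -p pics
cat > h.py <<'E'
import numpy as np, cv2
from scipy.spatial.transform import Rotation as R
from workcell import bot, vision, workorder
def ext(p,obs=None):
    if 'rvec' in p:
        Rm=cv2.Rodrigues(np.array(p['rvec'],float))[0]; return Rm.T, -Rm.T@np.array(p['tvec'],float).ravel()
    T=np.array(p['tool_from_camera']); Rt=R.from_quat(obs['tool_rot']).as_matrix()
    return Rt@T[:3,:3], Rt@T[:3,3]+np.array(obs['eef_pos'])
def ray(p,px):
    K=np.array(p['K']); d=np.array([(px[0]-K[0,2])/K[0,0],(px[1]-K[1,2])/K[1,1]]); s=d.copy()
    for _ in range(20): s=d/(1+p['k1']*(s@s))
    return np.array([s[0],s[1],1.])
def at_z(p,px,z,obs=None):
    Rc,c=ext(p,obs); r=Rc@ray(p,px); return c+r*(z-c[2])/r[2]
def at_depth(p,px,obs=None):
    Rc,c=ext(p,obs); d=p['z_map'][int(round(px[1])),int(round(px[0]))]; return c+Rc@ray(p,px)*d
def tri(L):
    A=np.zeros((3,3));b=np.zeros(3)
    for p,px,o in L:
        Rc,c=ext(p,o); r=Rc@ray(p,px); r/=np.linalg.norm(r); M=np.eye(3)-np.outer(r,r);A+=M;b+=M@c
    x=np.linalg.solve(A,b); e=[]
    for p,px,o in L:
        Rc,c=ext(p,o); r=Rc@ray(p,px); r/=np.linalg.norm(r); e.append(np.linalg.norm(np.cross(x-c,r)))
    return x,max(e)
def cloud(p,obs=None):
    Rc,c=ext(p,obs); h,w=p['z_map'].shape; K=np.array(p['K'])
    v,u=np.mgrid[:h,:w]; a=np.stack([(u-K[0,2])/K[0,0],(v-K[1,2])/K[1,1]],-1); s=a.copy()
    for _ in range(15): s=a/(1+p['k1']*(s**2).sum(-1,keepdims=True))
    P=np.concatenate([s,np.ones((h,w,1))],-1)*p['z_map'][...,None]
    return P@Rc.T+c
E
cat > a.py <<'E'
from h import *
np.set_printoptions(precision=4,suppress=True)
o=bot.get_obs(); print(o['clock'],o['eef_pos'],o['tool_rot'],o['ft_force'])
P={n:vision.camera(n) for n in('scene','top')}
for n in P: cv2.imwrite(f'pics/{n}0.png',P[n]['image'])
for q in 'jig jig_roof jig_cheek stop_knob pusher pusher_grip tower_left tower_middle tower_right pot_green marker_a lamp_foot lid_corner'.split():
    L=[]
    for n in P:
        r=vision.place_of(P[n],q)
        if r: print(q,n,[(np.round(x['position']),round(x['score'],2)) for x in r[:3]], at_depth(P[n],r[0]['position'])); L.append((P[n],r[0]['position'],None))
    if len(L)==2: print('   tri',*tri(L))
E
python3 a.py
```

```text
0.0 [ 0.1417 -0.4788  0.2304] [ 0.9897  0.1434 -0.0001 -0.001 ] [ 1.0475 -0.0243  0.4464]
jig scene [(array([387., 268.]), 0.77)] [ 0.726  -0.1049  0.1173]
jig top [(array([330., 159.]), 0.76), (array([332., 168.]), 0.19)] [ 0.6874 -0.0261  0.1144]
   tri [ 0.7255 -0.0289 -0.0018] 0.0019051216993425442
jig_roof scene [(array([364., 233.]), 0.71)] [ 0.6653 -0.0273  0.1175]
jig_roof top [(array([332., 169.]), 0.86)] [ 0.6655 -0.0276  0.1072]
   tri [ 0.6641 -0.0268  0.1159] 0.0012414251620006724
jig_cheek scene [(array([393., 223.]), 0.95)] [0.723  0.0132 0.1197]
jig_cheek top [(array([292., 157.]), 0.78), (array([333., 166.]), 0.73)] [0.7007 0.0678 0.1147]
   tri [0.7233 0.0717 0.0454] 0.0002091184705321718
stop_knob scene [(array([378., 245.]), 0.74)] [ 0.7014 -0.0986  0.1848]
stop_knob top [(array([356., 144.]), 0.7)] [ 0.6987 -0.0865  0.1843]
   tri [ 0.7021 -0.0882  0.1711] 0.001147658821538701
pusher scene [(array([323., 249.]), 0.84), (array([302., 222.]), 0.28)] [ 0.5713 -0.0117  0.0031]
pusher top [(array([324., 217.]), 0.62)] [ 0.565 -0.001  0.002]
   tri [ 0.5683 -0.0008 -0.
[... 892 characters left out ...]
ene [(array([307., 194.]), 0.58)] [0.4956 0.1295 0.0277]
marker_a scene [(array([247., 235.]), 0.63)] [ 0.3782 -0.0109  0.0013]
marker_a top [(array([331., 296.]), 0.54), (array([292., 158.]), 0.49)] [ 0.3621 -0.0052  0.0124]
   tri [ 0.3675 -0.0028 -0.015 ] 0.005669061664577644
lamp_foot scene [(array([320., 248.]), 0.73)] [ 0.5616 -0.01    0.0008]
lamp_foot top [(array([322., 218.]), 0.59)] [0.5592 0.0029 0.0307]
   tri [ 0.5631  0.0008 -0.0118] 0.0042221568125767744
lid_corner scene [(array([247., 234.]), 0.66), (array([279., 216.]), 0.57)] [ 0.3768 -0.0067  0.0011]
lid_corner top [(array([394., 211.]), 0.77)] [ 0.5187 -0.1453  0.2704]
   tri [ 0.4939 -0.1632  0.2615] 0.031140925676253765
```

Run:
```python
import cv2
a=cv2.imread('pics/scene0.png');b=cv2.imread('pics/top0.png')
cv2.imwrite('pics/s1.png',cv2.resize(a[130:355,180:500],None,fx=2.5,fy=2.5)[:600])
cv2.imwrite('pics/t1.png',cv2.resize(b[100:330,220:480],None,fx=2.6,fy=2.6))
```

```text
(no output)
```

View pics/s1.png

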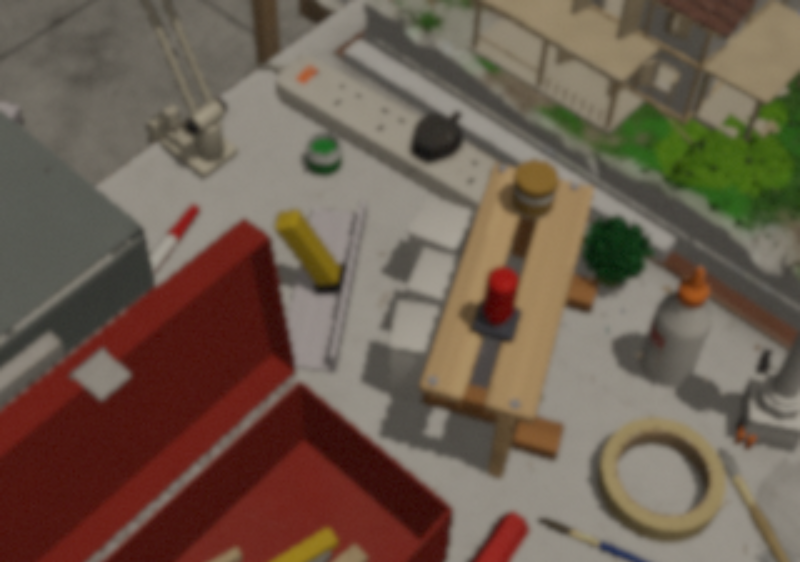

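View pics/t1.png

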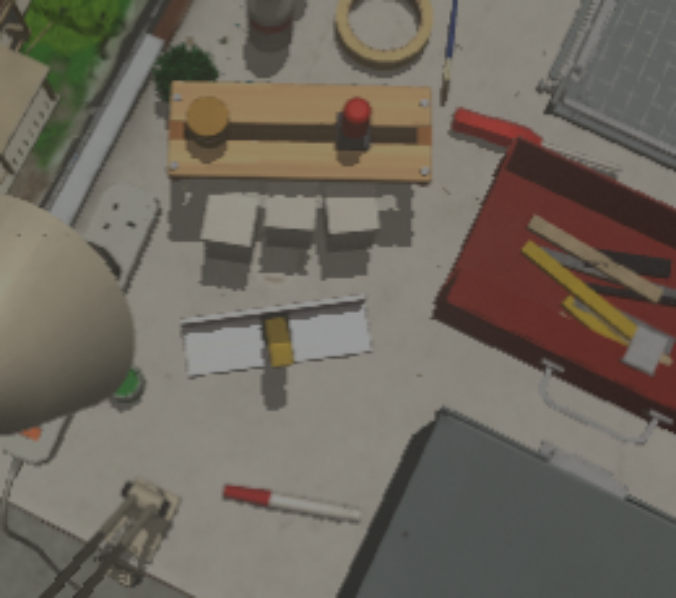

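The scene crop shows the jig with the red knob, the pusher with its yellow grip, and the towers. The pot is at about (323,153), and the lid runs towards the robot on the right. In the top crop the roof spans (168–432, 82–182), the knob is at (356,110), the blade runs from (181,322) to (365,300), and the grip is at (278,342). Next I'll measure yaws and check the heights.

```bash
cat > b.py <<'E'
from h import *
np.set_printoptions(precision=4,suppress=True)
P={n:vision.camera(n) for n in('scene','top')}
t=P['top']; hsv=cv2.cvtColor(t['image'],cv2.COLOR_BGR2HSV); C=cloud(t)
def box(px,z):
    q=np.array([at_z(t,p,z)[:2] for p in px]); r=cv2.minAreaRect((q*1000).astype(np.float32)); return np.array(r[0])/1000,np.array(r[1]),r[2]
def biggest(m):
    n,l,s,c=cv2.connectedComponentsWithStats(m.astype(np.uint8)); k=1+np.argmax(s[1:,4]); v,u=np.nonzero(l==k); return np.stack([u,v],1)
X,Y,Z=C[...,0],C[...,1],C[...,2]
reg=(X>.6)&(X<.8)&(Y<.13)&(Y>-.2)
m=reg&(Z>.09)&(Z<.135); print('roof',box(biggest(m),.117), np.median(Z[m]))
red=((hsv[...,0]<8)|(hsv[...,0]>172))&(hsv[...,1]>150)&reg&(Z>.12)
b=biggest(red); print('knob',box(b,.182),np.median(Z[red]))
yel=(hsv[...,0]>18)&(hsv[...,0]<32)&(hsv[...,1]>120)&(X>.45)&(X<.6)&(abs(Y)<.1)
print('grip',box(biggest(yel),.1))
tow=(X>.58)&(X<.67)&(Y<.08)&(Y>-.14)&(Z>.07)&(Z<.098)
n,l,s,c=cv2.connectedComponentsWithStats(tow.astype(np.uint8))
for k in range(1,n):
    if s[k,4]>40: v,u=np.nonzero(l==k); print('tower',box(np.stack([u,v],1),.086),s[k,4])
bl=(X>.49)&(X<.6)&(Y<.14)&(Y>-.14)&(Z>.015)&(Z<.045)
b=biggest(bl);print('blade',box(b,.028),len(b))
# pusher yaw, via scene too
s_=P['scene'];D=cloud(s_);x,y,z=D[...,0],D[...,1],D[...,2]
mm=(x>.53)&(x<.6)&(abs(y)<.13)&(z>.018)&(z<.04); q=D[mm][:,:2]; print('blade scene',len(q),q.mean(0),cv2.fitLine(q.astype(np.float32),cv2.DIST_HUBER,0,.01,.01).ravel())
mm=(z>.095)&(z<.13)&(x>.6)&(x<.8)&(abs(y+.03)<.18); v,u=np.nonzero(mm); q=np.array([at_z(s_,p,.117)[:2] for p in np.stack([u,v],1)]); print('roof scene',cv2.minAreaRect((q*1000).astype(np.float32)))
# high stuff near the workspace
for n,Cc in(('top',C),('scene',D)):
    A=Cc[(P[n]['z_map']>0)]; 
    for lo,hi in((.2,.3),(.3,.5),(.5,.8)):
        w=A[(A[:,2]>lo)&(A[:,2]<hi)&(A[:,0]>0)&(A[:,0]<.85)&(abs(A[:,1])<.4)]; 
        if len(w): print(n,lo,len(w),np.percentile(w,[1,99],axis=0).tolist())
E
python3 b.py
```

```text
roof (array([ 0.7088, -0.0379]), array([248.0896,  98.0729]), 84.38693237304688) 0.11659998455634513
knob (array([ 0.7041, -0.0888]), array([18.5797, 19.6437]), 85.3730697631836) 0.18547796633991354
grip (array([ 0.5132, -0.0064]), array([43.8434, 18.1275]), 3.2632389068603516)
tower (array([ 0.6454, -0.0254]), array([47.9506, 49.6835]), 81.60499572753906) 365
tower (array([ 0.639, -0.083]), array([50.7946, 48.0401]), 2.0279974937438965) 378
tower (array([0.6358, 0.0342]), array([47.7043, 50.6828]), 77.19207763671875) 377
blade (array([ 0.5458, -0.0026]), array([ 28.7523, 181.7802]), 3.9789161682128906) 269
blade scene 292 [ 0.554  -0.0104] [ 0.0721 -0.9974  0.5587 -0.022 ]
roof scene ((703.9229736328125, -70.832763671875), (323.8016052246094, 131.5179901123047), 75.77871704101562)
top 0.2 21349 [[0.1495904421781259, -0.3797147265318836, 0.20659665376656652], [0.8442312875496789, 0.3936574625706542, 0.2881931506785046]]
top 0.3 627 [[0.2513039717457744, 0.1658652176323384, 0.30305609536533085], [0.3067763134734023, 0.21023456232264617, 0.49638334995258404]]
top 0.5 8450 [[0.3214605582676967, 0.07637699934166989, 0.5384531861062648], [0.5084509155281312, 0.18914083782151153, 0.6886734893450707]]
scene 0.2 26412 [[0.016213196244283818, -0.3882341726043131, 0.20181591938518723], [0.84165782195943, 0.3899167746105596, 0.29528932116596784]]
scene 0.3 6769 [[0.005342849811096624, -0.09212227387876509, 0.30153080708355473], [0.3013658292869039, 0.1957843208870156, 0.49823849917024676]]
scene 0.5 4546 [[0.10640824074985236, -0.11433099275736787, 0.5014054087433076], [0.16885149131691662, 0.020690334643844604, 0.6177373805098548]]
```

```bash
cat > c.py <<'E'
from h import *
np.set_printoptions(precision=4,suppress=True)
t=vision.camera('top'); hsv=cv2.cvtColor(t['image'],cv2.COLOR_BGR2HSV); im=t['image'].astype(float)
# wood: saturated
S=cv2.GaussianBlur(hsv[...,1].astype(float),(3,3),0)
def edge(cols,rows,z,img,sign):
    pts=[]
    for c in cols:
        g=np.diff(img[rows[0]:rows[1],c])*sign; k=int(np.argmax(g)); 
        if 0<k<len(g)-1:
            a,b,d=g[k-1:k+2]; k=k+.5*(a-d)/(a-2*b+d+1e-9)
        pts.append(at_z(t,(c,rows[0]+k+.5),z)[:2])
    p=np.array(pts,np.float32); v=cv2.fitLine(p,cv2.DIST_HUBER,0,.001,.001).ravel()
    sl=v[0]/v[1]; return 'slope dx/dy',sl,'yaw',-np.arctan(sl),'at y=-.03 x',v[2]+sl*(-.03-v[3])
print('roof front',edge(range(290,382),(158,178),.117,S,-1))
print('roof back',edge([*range(305,350),*range(362,382)],(124,140),.117,S,1))
B=cv2.GaussianBlur(im.sum(2),(3,3),0)
print('blade',edge(range(292,358),(208,232),.028,B,1))
print('blade',edge(range(292,358),(208,232),.028,B,-1))
crop=cv2.resize(t['image'][120:250,270:400],None,fx=5,fy=4.6,interpolation=cv2.INTER_CUBIC);cv2.imwrite('pics/c1.png',crop)
E
python3 c.py
```

```text
roof front ('slope dx/dy', np.float32(0.09214451), 'yaw', np.float32(-0.091885045), 'at y=-.03 x', np.float32(0.66233))
roof back ('slope dx/dy', np.float32(0.090676084), 'yaw', np.float32(-0.090428784), 'at y=-.03 x', np.float32(0.758156))
blade ('slope dx/dy', np.float32(-0.06833822), 'yaw', np.float32(0.068232134), 'at y=-.03 x', np.float32(0.54619306))
blade ('slope dx/dy', np.float32(-0.0683272), 'yaw', np.float32(0.06822117), 'at y=-.03 x', np.float32(0.5567133))
```

View pics/c1.png

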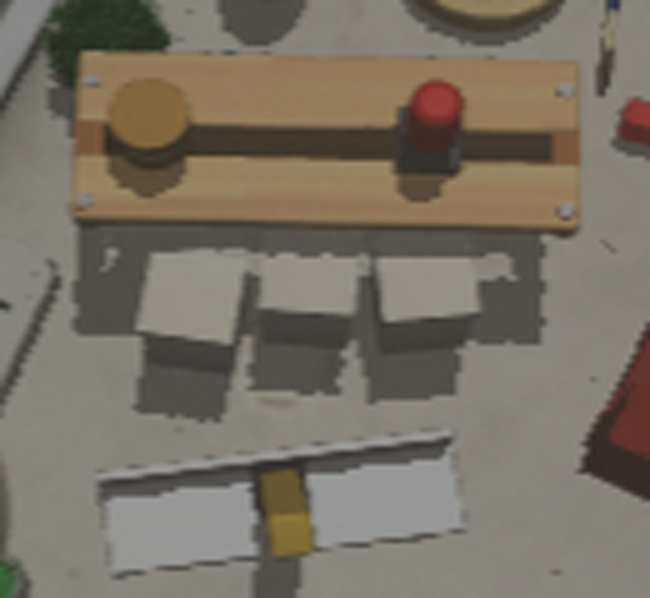

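The roof edges give a jig yaw of -0.091, with a roof depth of 96 mm as it should be. The knob is near (0.702,-0.089), so the stop is at about 0.048. The pusher yaw is about 0.07. I'll lift and turn first.

```bash
cat >> h.py <<'E'
JO=np.array([.7272,-.0292,0]); JR=R.from_euler('z',-.091)
def jig(x,y,z=0): return JO+JR.apply([x,y,z])
def tojig(p): return JR.inv().apply(np.array(p)-JO)
def down(yaw,tilt=0): # tool x along yaw heading; tilt: z leans forward (towards heading) going down
    return R.from_euler('z',yaw)*R.from_euler('y',-tilt)*R.from_euler('x',np.pi)
def plan(p,Rt,n,obs=None):
    o=obs or bot.get_obs(); R0=R.from_quat(o['tool_rot']); p0=np.array(o['eef_pos'])
    rv=(R0.inv()*Rt).as_rotvec(); print('rot',rv.round(3),'total',(R0.inv().apply(np.array(p)-p0)*1000).round(1),'dist',np.linalg.norm(p-p0).round(3))
    for k in range(n):
        Ra=R0*R.from_rotvec(rv*k/n); print((Ra.inv().apply(np.array(p)-p0)*1000/n).round(1),(rv/n).round(3))
E
python3 -m creep '[[[0,0,-50],[0,0,0.126]],[[0,0,-50],[0,0,0.126]],[[0,0,-50],[0,0,0.127]],[[0,0,0],[0,0,0]]]' 60
python3 - <<'E'
from h import *
plan(jig(-.12,-.0615,.36),down(-.091),11)
E
```

```text
clock: 2.05
eef_pos: [0.1424, -0.4811, 0.3859]
tool_rot: [0.999, -0.046, 0.002, 0.004]
ft_force: [0.8, 1.0, -0.2]
grip_width: 0.0602
grasp_force: 0.0
rot [ 0.009 -0.003 -0.   ] total [ 421.1 -442.    23.5] dist 0.611
[ 38.3 -40.2   2.1] [ 0.001 -0.    -0.   ]
[ 38.3 -40.2   2.2] [ 0.001 -0.    -0.   ]
[ 38.3 -40.2   2.2] [ 0.001 -0.    -0.   ]
[ 38.3 -40.2   2.2] [ 0.001 -0.    -0.   ]
[ 38.3 -40.2   2.2] [ 0.001 -0.    -0.   ]
[ 38.3 -40.2   2.2] [ 0.001 -0.    -0.   ]
[ 38.3 -40.2   2.3] [ 0.001 -0.    -0.   ]
[ 38.3 -40.2   2.3] [ 0.001 -0.    -0.   ]
[ 38.3 -40.2   2.3] [ 0.001 -0.    -0.   ]
[ 38.3 -40.2   2.3] [ 0.001 -0.    -0.   ]
[ 38.3 -40.2   2.3] [ 0.001 -0.    -0.   ]
```

```bash
python3 -m creep '[[[38,-40,2],[0,0,0]],[[38,-40,2],[0,0,0]],[[38,-40,2],[0,0,0]],[[38,-40,2],[0,0,0]],[[38,-40,2],[0,0,0]],[[38,-40,2],[0,0,0]],[[38,-40,2],[0,0,0]],[[38,-40,2],[0,0,0]],[[38,-40,2],[0,0,0]],[[38,-40,2],[0,0,0]],[[38,-40,2],[0,0,0]],[[0,0,0],[0,0,0]]]' 60
cat > d.py <<'E'
from h import *
np.set_printoptions(precision=4,suppress=True)
o=bot.get_obs(); print(o['eef_pos'],'jig',tojig(o['eef_pos']))
w=vision.camera('wrist'); cv2.imwrite('pics/w1.png',w['image'])
t=vision.camera('top')
for q in('stop_knob','pusher_grip','pusher'):
    r=vision.place_of(w,q)
    for x in r[:2]: print(q,x['position'],x['score'],'depth pt',at_depth(w,x['position'],o))
    rt=vision.place_of(t,q)
    if r and rt: print('  tri',*tri([(w,r[0]['position'],o),(t,rt[0]['position'],None)]))
plan(jig(-.02,-.0615,.20),down(-.091),5,o)
E
python3 d.py
```

```text
clock: 3.55
eef_pos: [0.6001, -0.0762, 0.3551]
tool_rot: [0.999, -0.043, -0.003, -0.001]
ft_force: [1.0, -0.3, -0.9]
grip_width: 0.0601
grasp_force: 0.0
[ 0.6001 -0.0762  0.3551] jig [-0.1223 -0.0584  0.3551]
stop_knob [320.3, 66.7] 0.67 depth pt [ 0.6998 -0.0885  0.1862]
pusher_grip [271.2, 227.1] 0.69 depth pt [ 0.5193 -0.0107  0.0921]
  tri [ 0.515  -0.0082  0.0802] 0.0003847433948665664
pusher [271.5, 181.4] 0.61 depth pt [ 0.5606 -0.0048  0.0052]
  tri [ 0.5605 -0.0001 -0.0017] 0.0038711115735139356
rot [-0.001  0.005  0.006] total [103.1   3.8 154.6] dist 0.186
[20.6  0.8 30.9] [-0.     0.001  0.001]
[20.6  0.7 30.9] [-0.     0.001  0.001]
[20.6  0.7 31. ] [-0.     0.001  0.001]
[20.5  0.7 31. ] [-0.     0.001  0.001]
[20.5  0.6 31. ] [-0.     0.001  0.001]
```

View pics/w1.png

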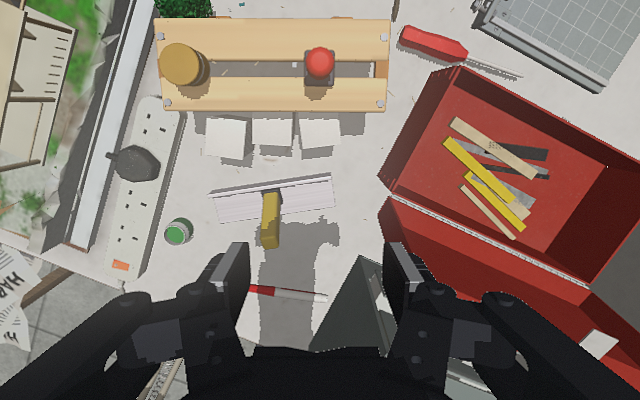

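The wrist view confirms the knob at (320,66), measured at (0.700,-0.0885). The grip runs (262–280, 190–245) and the blade runs (213,190) to (332,177). Next I go down over the knob.

```bash
python3 -m creep '[[[21,1,20],[0,0,0]],[[21,1,25],[0,0,0]],[[21,1,30],[0,0,0]],[[20,1,30],[0,0,0]],[[20,0,30],[0,0,0]],[[0,0,20],[0,0,0]],[[0,0,25],[0,0,0]],[[0,0,25],[0,0,0]],[[0,0,0],[0,0,0]]]' 60
python3 - <<'E'
from h import *
o=bot.get_obs(); print(o['eef_pos'],tojig(o['eef_pos']))
plan(jig(-.02,-.0615,.147),down(-.091),1,o)
E
```

```text
clock: 5.08
eef_pos: [0.6985, -0.0932, 0.1521]
tool_rot: [0.999, -0.046, -0.003, -0.0]
ft_force: [-0.7, 0.5, 0.3]
grip_width: 0.0598
grasp_force: 0.0
[ 0.69850102 -0.09323969  0.15208667] [-0.02276066 -0.06638272  0.15208667]
rot [-0.     0.005 -0.001] total [ 2.8 -4.9  5.1] dist 0.008
[ 2.8 -4.9  5.1] [-0.     0.005 -0.001]
```

```bash
python3 -m creep '[[[2,-5,4],[0,0,0]],[[0,0,0],[0,0,0]]]' 60
python3 -m creep '[[[0,0,0],[0,0,0]],[[0,0,0],[0,0,0]],[[0,0,0],[0,0,0]],[[0,0,0],[0,0,0]]]' 20
python3 - <<'E'
from h import *
o=bot.get_obs(); print(o['eef_pos'],tojig(o['eef_pos']))
E
```

```text
clock: 5.32
eef_pos: [0.7037, -0.0876, 0.1517]
tool_rot: [0.999, -0.045, 0.001, 0.0]
ft_force: [0.2, 0.8, -0.4]
grip_width: 0.0602
grasp_force: 0.0
clock: 5.82
eef_pos: [0.7032, -0.0879, 0.1513]
tool_rot: [0.999, -0.046, 0.001, 0.0]
ft_force: [-0.6, 0.7, 5.1]
grip_width: 0.0245
grasp_force: 59.5
[ 0.70323593 -0.08793068  0.15127945] [-0.01852779 -0.06066539  0.15127945]
```

Gripped, and the stop value is about 0.049. I'll slide it to the right.

```bash
python3 -m creep '[[[0,6,0],[0,0,0]],[[0,8,0],[0,0,0]],[[0,8,0],[0,0,0]],[[0,8,0],[0,0,0]],[[0,8,0],[0,0,0]],[[0,6,0],[0,0,0]],[[0,4,0],[0,0,0]],[[0,2,0],[0,0,0]],[[0,1,0],[0,0,0]],[[0,0,0],[0,0,0]]]'
python3 - <<'E'
from h import *
o=bot.get_obs(); print(o['eef_pos'],tojig(o['eef_pos']))
E
```

```text
clock: 7.08
eef_pos: [0.6986, -0.1378, 0.1512]
tool_rot: [0.999, -0.045, 0.001, -0.001]
ft_force: [0.1, 4.4, 5.6]
grip_width: 0.0241
grasp_force: 59.8
[ 0.69864763 -0.13778186  0.15124756] [-0.01856691 -0.11072727  0.15124756]
```

```bash
python3 -m creep '[[[0,2,0],[0,0,0]],[[0,1,0],[0,0,0]],[[0,0,0],[0,0,0]],[[0,0,0],[0,0,0]]]'
python3 - <<'E'
from h import *
o=bot.get_obs(); print(o['eef_pos'],tojig(o['eef_pos']))
E
```

```text
clock: 7.58
eef_pos: [0.6986, -0.1379, 0.1512]
tool_rot: [0.999, -0.044, 0.001, -0.003]
ft_force: [-1.4, 9.7, 5.8]
grip_width: 0.0237
grasp_force: 60.1
[ 0.69864411 -0.13788     0.15122927] [-0.0185615  -0.11082533  0.15122927]
```

Fully open against its end. Next I release, lift, and move back to look at the grip along its slant.

```bash
python3 -m creep '[[[0,-3,0],[0,0,0]],[[0,0,0],[0,0,0]],[[0,0,0],[0,0,0]],[[0,0,0],[0,0,0]],[[0,0,-25],[0,0,0]],[[0,0,-30],[0,0,0]],[[0,0,-30],[0,0,0]],[[0,0,-30],[0,0,0]],[[0,0,0],[0,0,0]]]' 50
python3 - <<'E'
from h import *
o=bot.get_obs();print(o['eef_pos'])
Rt=down(.07,np.radians(25)); g=np.array([.515,-.006,.077]); p=g-Rt.apply([0,0,.17]); print(p)
plan(p,Rt,8,o)
E
```

```text
clock: 8.7
eef_pos: [0.6996, -0.1393, 0.2688]
tool_rot: [0.999, -0.046, 0.003, 0.001]
ft_force: [0.1, -0.0, 0.3]
grip_width: 0.0501
grasp_force: 0.0
[ 0.69960578 -0.1393261   0.26877853]
[ 0.44333084 -0.01102505  0.23107232]
rot [ 0.037  0.429 -0.159] total [-267.2 -104.3   35.8] dist 0.289
[-33.4 -13.    4.5] [ 0.005  0.054 -0.02 ]
[-33.3 -13.7   2.8] [ 0.005  0.054 -0.02 ]
[-33.2 -14.3   1. ] [ 0.005  0.054 -0.02 ]
[-32.9 -15.   -0.7] [ 0.005  0.054 -0.02 ]
[-32.5 -15.6  -2.3] [ 0.005  0.054 -0.02 ]
[-32.  -16.3  -4. ] [ 0.005  0.054 -0.02 ]
[-31.4 -17.   -5.6] [ 0.005  0.054 -0.02 ]
[-30.7 -17.6  -7.2] [ 0.005  0.054 -0.02 ]
```

```bash
python3 -m creep '[[[-33,-24,3],[0.005,0.054,-0.02]],[[-33,-24,2],[0.005,0.054,-0.02]],[[-33,-22,0],[0.005,0.054,-0.02]],[[-33,-18,-1],[0.005,0.054,-0.02]],[[-33,-14,-3],[0.005,0.054,-0.02]],[[-32,-10,-4],[0.005,0.054,-0.02]],[[-32,-8,-6],[0.005,0.054,-0.02]],[[-31,-5,-7],[0.005,0.054,-0.02]],[[0,0,0],[0,0,0]]]' 50
cat > e.py <<'E'
from h import *
import sys
np.set_printoptions(precision=4,suppress=True)
o=bot.get_obs(); print(o['clock'],o['eef_pos'])
w=vision.camera('wrist'); cv2.imwrite('pics/'+sys.argv[1],w['image'])
for q in('pusher_grip','pusher'):
    r=vision.place_of(w,q); L=[]
    for x in r[:2]: print(q,x['position'],x['score'],'depth pt',at_depth(w,x['position'],o))
    if r: L.append((w,r[0]['position'],o))
    for c in('top','scene'):
        t=vision.camera(c); rt=vision.place_of(t,q)
        if rt: L.append((t,rt[0]['position'],None))
    if len(L)>1: print('  tri',len(L),*tri(L))
hsv=cv2.cvtColor(w['image'],cv2.COLOR_BGR2HSV); C=cloud(w,o)
m=(hsv[...,0]>18)&(hsv[...,0]<34)&(hsv[...,1]>110)&(abs(C[...,0]-.52)<.06)&(abs(C[...,1])<.06)&(w['z_map']>0)
q=C[m]; print('yellow',len(q),q.min(0),q.max(0),q.mean(0))
for lo in(.03,.05,.07,.085):
    s=q[(q[:,2]>lo)&(q[:,2]<lo+.02)]
    if len(s): print(lo,np.percentile(s,[3,97],axis=0).ravel())
b=(C[...,2]>.018)&(C[...,2]<.036)&(C[...,0]>.52)&(C[...,0]<.59)&(abs(C[...,1])<.12)
z=C[b][:,:2].astype(np.float32); print('blade',len(z),cv2.minAreaRect(z*1000))
f=cv2.fitLine(z,cv2.DIST_HUBER,0,.001,.001).ravel(); print(f,'yaw',-np.arctan(f[0]/f[1]))
E
python3 e.py w2.png
```

```text
clock: 9.82
eef_pos: [0.4389, -0.0085, 0.2295]
tool_rot: [0.977, 0.034, 0.211, -0.01]
ft_force: [-0.1, 0.2, -0.4]
grip_width: 0.0501
grasp_force: 0.0
9.825 [ 0.4389 -0.0085  0.2295]
pusher_grip [322.3, 173.4] 0.9 depth pt [ 0.5079 -0.0085  0.1056]
  tri 3 [ 0.5162 -0.0053  0.0852] 0.005443006046937554
pusher [320.0, 150.5] 0.77 depth pt [ 0.5523 -0.004   0.0256]
  tri 2 [ 0.5633 -0.0043 -0.0101] 0.0008130054711525865
yellow 870 [ 0.4915 -0.0172  0.0273] [0.5491 0.0053 0.1073] [ 0.511  -0.0062  0.0919]
0.03 [ 0.5393 -0.0126  0.0326  0.5463  0.0048  0.0483]
0.05 [ 0.5289 -0.0142  0.0518  0.5374  0.004   0.0699]
0.07 [ 0.5198 -0.0142  0.0706  0.529   0.0037  0.0896]
0.085 [ 0.4923 -0.0164  0.0893  0.5203  0.0029  0.1048]
blade 1361 ((548.5689697265625, -3.282379150390625), (25.08867645263672, 184.18328857421875), 3.9996793270111084)
[ 0.0702 -0.9975  0.5561 -0.0034] yaw 0.070222214
```

View pics/w2.png

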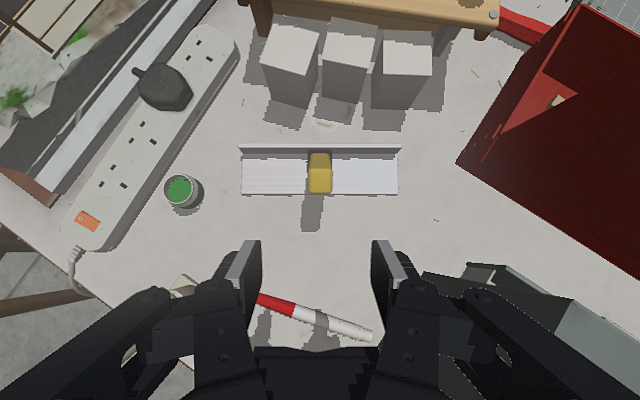

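The wrist view shows the grip top centred between the fingers at (320,173), with the blade level from (238,148) to (400,148). The yaw is 0.070 and the grip point about (0.514,-0.0057,0.074), which agrees with the text. Now I'll approach.

Run:
```python
from h import *
Rt=down(.07,np.radians(25)); g=np.array([.514,-.0057,.074]); p=g+Rt.apply([0,0,.019]); print(p)
plan(p,Rt,6)
```

```text
[ 0.52201008 -0.00513838  0.05678015]
rot [-0.005  0.004 -0.   ] total [ -3.9   2.7 192.6] dist 0.193
[-0.7  0.5 32.1] [-0.001  0.001 -0.   ]
[-0.7  0.4 32.1] [-0.001  0.001 -0.   ]
[-0.7  0.4 32.1] [-0.001  0.001 -0.   ]
[-0.7  0.4 32.1] [-0.001  0.001 -0.   ]
[-0.7  0.3 32.1] [-0.001  0.001 -0.   ]
[-0.8  0.3 32.1] [-0.001  0.001 -0.   ]
```

```bash
python3 -m creep '[[[-1,1,25],[0,0,0]],[[-1,1,25],[0,0,0]],[[-1,0,25],[0,0,0]],[[-1,1,20],[0,0,0]],[[0,0,20],[0,0,0]],[[0,0,20],[0,0,0]],[[0,0,20],[0,0,0]],[[0,0,15],[0,0,0]],[[0,0,15],[0,0,0]],[[0,0,0],[0,0,0]],[[0,0,0],[0,0,0]]]' 50
python3 - <<'E'
from h import *
Rt=down(.07,np.radians(25)); g=np.array([.514,-.0057,.074]); p=g+Rt.apply([0,0,.019]); print(p)
plan(p,Rt,1)
E
```

```text
clock: 11.75
eef_pos: [0.5186, -0.0056, 0.064]
tool_rot: [0.976, 0.035, 0.214, -0.01]
ft_force: [0.5, -0.5, -0.4]
grip_width: 0.0498
grasp_force: 0.0
[ 0.52201008 -0.00513838  0.05678015]
rot [-0.005  0.004 -0.   ] total [ 0.1 -0.2  8. ] dist 0.008
[ 0.1 -0.2  8. ] [-0.005  0.004 -0.   ]
```

```bash
python3 -m creep '[[[0,0,6],[0,0,0]],[[0,0,0],[0,0,0]]]' 50
python3 -m creep '[[[0,0,0],[0,0,0]],[[0,0,0],[0,0,0]],[[0,0,0],[0,0,0]],[[0,0,0],[0,0,0]]]' 12
python3 - <<'E'
from h import *
o=bot.get_obs(); print(o['eef_pos'],o['ft_torque'])
t=vision.camera('top'); C=cloud(t); X,Y,Z=np.moveaxis(C,-1,0)
tow=(X>.58)&(X<.67)&(Y<.08)&(Y>-.14)&(Z>.07)&(Z<.098)
n,l,s,c=cv2.connectedComponentsWithStats(tow.astype(np.uint8))
for k in range(1,n):
    if s[k,4]>40:
        v,u=np.nonzero(l==k); q=np.array([at_z(t,p,.086)[:2] for p in np.stack([u,v],1)]); print(tojig([*q.mean(0),0]).round(3))
R0=R.from_quat(o['tool_rot']); T=np.array(o['eef_pos'])
# tool pose of pusher: origin in tool frame
po=R.from_euler('z',.07); orig=np.array([.514,-.0057,.074])-po.apply([-.047,0,.074]); print('pusher origin',orig,'jig',tojig(orig))
E
```

```text
clock: 12.0
eef_pos: [0.521, -0.0054, 0.0584]
tool_rot: [0.976, 0.035, 0.214, -0.01]
ft_force: [-0.7, -0.1, -0.0]
grip_width: 0.0498
grasp_force: 0.0
clock: 12.5
eef_pos: [0.521, -0.0053, 0.0587]
tool_rot: [0.976, 0.035, 0.215, -0.01]
ft_force: [-3.5, 2.1, 5.4]
grip_width: 0.0212
grasp_force: 59.2
[ 0.52103273 -0.00532759  0.05867908] [-0.15724203  0.51140649  0.07344499]
[-0.082 -0.004  0.   ]
[-0.083 -0.061  0.   ]
[-0.097  0.054  0.   ]
pusher origin [ 0.5608849  -0.00241269  0.        ] jig [-0.16806123  0.01156268  0.        ]
```

The grip is held at 21 mm. Now I lift it 2 mm, square the blade to the jig and centre it on the row.

```bash
cat >> h.py <<'E'
G_p=np.array([.521,-.0053,.0587]); G_R=R.from_quat([.976,.035,.215,-.010])
P0=np.array([.5609,-.0024,0]); PR0=R.from_euler('z',.07)
Kp=PR0.inv().apply(G_p-P0); KR=PR0.inv()*G_R
def toolfor(x,y,z,yaw=0):
    Rp=JR*R.from_euler('z',yaw); return jig(x,y,z)+Rp.apply(Kp), Rp*KR
def pushpose(o):
    Rp=R.from_quat(o['tool_rot'])*KR.inv(); p=np.array(o['eef_pos'])-Rp.apply(Kp); return tojig(p), (JR.inv()*Rp).as_euler('xyz')
E
python3 - <<'E'
from h import *
o=bot.get_obs(); print(pushpose(o))
p,Rt=toolfor(-.168,-.004,.002); plan(p,Rt,6,o)
E
```

```text
(array([-1.68121534e-01,  1.15365132e-02, -1.14956480e-04]), array([0.00019026, 0.00105665, 0.16056863]))
rot [-0.068  0.002  0.146] total [-0.9  8.9 -2.7] dist 0.009
[-0.1  1.5 -0.5] [-0.011  0.     0.024]
[-0.1  1.5 -0.4] [-0.011  0.     0.024]
[-0.1  1.5 -0.4] [-0.011  0.     0.024]
[-0.   1.5 -0.4] [-0.011  0.     0.024]
[-0.   1.5 -0.4] [-0.011  0.     0.024]
[ 0.   1.5 -0.4] [-0.011  0.     0.024]
```

```bash
python3 -m creep '[[[1,0,-2],[0,0,0]],[[0,2,0],[-0.011,0,0.024]],[[0,2,0],[-0.011,0,0.024]],[[0,1,0],[-0.011,0,0.024]],[[0,2,0],[-0.011,0,0.024]],[[0,1,0],[-0.011,0,0.024]],[[0,1,0],[-0.011,0,0.025]],[[0,0,0],[0,0,0]]]'
python3 - <<'E'
from h import *
o=bot.get_obs(); print(pushpose(o))
p,Rt=toolfor(-.052,-.004,.002); plan(p,Rt,20,o)
E
```

```text
clock: 13.55
eef_pos: [0.5201, -0.0327, 0.0605]
tool_rot: [0.976, -0.032, 0.214, 0.002]
ft_force: [-0.5, 0.9, -2.8]
grip_width: 0.0214
grasp_force: 59.0
(array([-0.16604143, -0.02091282,  0.00173332]), array([0.00483922, 0.00236911, 0.02464973]))
rot [-0.015  0.003  0.02 ] total [103.9 -15.1  47.8] dist 0.115
[ 5.2 -0.8  2.4] [-0.001  0.     0.001]
[ 5.2 -0.8  2.4] [-0.001  0.     0.001]
[ 5.2 -0.8  2.4] [-0.001  0.     0.001]
[ 5.2 -0.8  2.4] [-0.001  0.     0.001]
[ 5.2 -0.8  2.4] [-0.001  0.     0.001]
[ 5.2 -0.8  2.4] [-0.001  0.     0.001]
[ 5.2 -0.8  2.4] [-0.001  0.     0.001]
[ 5.2 -0.8  2.4] [-0.001  0.     0.001]
[ 5.2 -0.8  2.4] [-0.001  0.     0.001]
[ 5.2 -0.8  2.4] [-0.001  0.     0.001]
[ 5.2 -0.8  2.4] [-0.001  0.     0.001]
[ 5.2 -0.8  2.4] [-0.001  0.     0.001]
[ 5.2 -0.8  2.4] [-0.001  0.     0.001]
[ 5.2 -0.8  2.4] [-0.001  0.     0.001]
[ 5.2 -0.9  2.4] [-0.001  0.     0.001]
[ 5.2 -0.9  2.4] [-0.001  0.     0.001]
[ 5.2 -0.9  2.4] [-0.001  0.     0.001]
[ 5.2 -0.9  2.4] [-0.001  0.     0.001]
[ 5.2 -0.9  2.4] [-0.001  0.     0.001]
[ 5.2 -0.9  2.4] [-0.001  0.     0.001]
```

```bash
python3 -m creep '[[[0,0,0],[0,0,0]],[[0,0,0],[0,0,0]]]'
python3 - <<'E'
from h import *
np.set_printoptions(precision=4,suppress=True)
o=bot.get_obs(); print(pushpose(o),np.array(o['joint_pos']),o['joint_vel'])
print(toolfor(-.168,-.004,.002)[0], toolfor(-.168,-.0116,0,.16)[0],Kp)
w=vision.camera('wrist'); cv2.imwrite('pics/w3.png',w['image'])
E
```

```text
clock: 13.8
eef_pos: [0.5202, -0.0318, 0.0605]
tool_rot: [0.976, -0.031, 0.214, 0.002]
ft_force: [-0.0, 0.4, -3.6]
grip_width: 0.0215
grasp_force: 59.0
(array([-0.166 , -0.0199,  0.0017]), array([0.0049, 0.0023, 0.0264])) [-0.0673  0.1957 -0.6831  0.2605  0.0108  3.1406] [ 0.0024  0.0002  0.001  -0.0004  0.0012  0.0004]
[ 0.5197 -0.0144  0.0607] [ 0.5189 -0.0283  0.0587] [-0.04   -0.0001  0.0587]
```

View pics/w3.png

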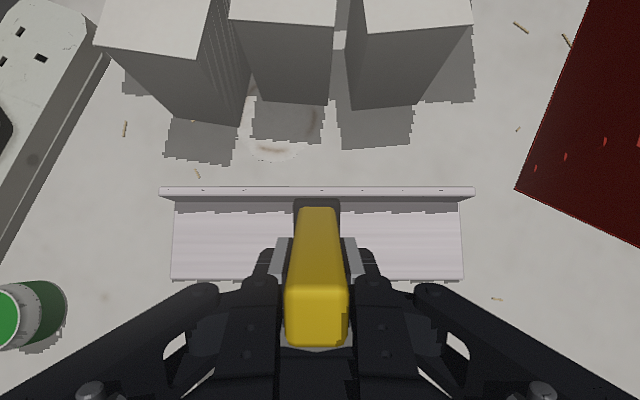

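The joint readout explains it: joint 6 sits at its 3.14 limit, so the blade stayed 0.026 rad short and drifted sideways. The wrist view shows the grip held centrally at (318,270) and the blade clear of the towers. I'll set it down, let go, back out and turn the hand half round for the equivalent grasp.

```bash
python3 -m creep '[[[-1,0,2],[0,0,0]],[[0,0,0],[0,0,0]]]'
python3 - <<'E'
from h import *
o=bot.get_obs(); print(o['eef_pos'],o['tool_rot'],pushpose(o),o['ft_force'])
E
python3 -m creep '[[[0,0,0],[0,0,0]],[[0,0,0],[0,0,0]],[[0,0,0],[0,0,0]],[[0,0,-20],[0,0,0]],[[0,0,-25],[0,0,0]],[[0,0,-25],[0,0,0]],[[0,0,-25],[0,0,0]],[[0,0,-25],[0,0,0]],[[0,0,-20],[0,0,0]],[[0,0,0],[0,0,0]]]' 50
python3 -m creep '[[[0,0,0],[0,0,-0.18]],[[0,0,0],[0,0,-0.18]],[[0,0,0],[0,0,-0.18]],[[0,0,0],[0,0,-0.18]],[[0,0,0],[0,0,-0.18]],[[0,0,0],[0,0,-0.18]],[[0,0,0],[0,0,-0.18]],[[0,0,0],[0,0,-0.18]],[[0,0,0],[0,0,-0.18]],[[0,0,0],[0,0,0]]]'
python3 - <<'E'
from h import *
o=bot.get_obs(); print(np.round(o['joint_pos'],3),o['eef_pos'])
E
```

```text
clock: 14.1
eef_pos: [0.5207, -0.0316, 0.059]
tool_rot: [0.976, -0.031, 0.215, 0.002]
ft_force: [-3.2, 2.5, 3.1]
grip_width: 0.0211
grasp_force: 59.9
[ 0.52067233 -0.03160001  0.0590372 ] [ 0.97614234 -0.03103267  0.21489202  0.00212633] (array([-0.16551727, -0.01970886,  0.00030915]), array([0.00471489, 0.0007301 , 0.02679118])) [-3.24091072  2.5400331   3.09201445]
clock: 15.35
eef_pos: [0.4626, -0.0295, 0.1872]
tool_rot: [0.976, -0.031, 0.216, 0.002]
ft_force: [0.7, 0.3, -0.1]
grip_width: 0.0498
grasp_force: 0.0
clock: 16.6
eef_pos: [0.4614, -0.0294, 0.1843]
tool_rot: [0.697, 0.685, 0.146, 0.156]
ft_force: [-0.0, 0.1, 0.0]
grip_width: 0.0503
grasp_force: 0.0
[-0.072 -0.111 -0.606  0.647  0.012  1.519] [ 0.46136136 -0.02936532  0.18426764]
```

```bash
python3 -m creep '[[[0,0,0],[0,0,-0.18]],[[0,0,0],[0,0,-0.18]],[[0,0,0],[0,0,-0.18]],[[0,0,0],[0,0,-0.18]],[[0,0,0],[0,0,-0.18]],[[0,0,0],[0,0,-0.18]],[[0,0,0],[0,0,-0.18]],[[0,0,0],[0,0,-0.18]],[[0,0,0],[0,0,-0.1]],[[0,0,0],[0,0,0]]]'
cat > f.py <<'E'
from h import *
import sys
np.set_printoptions(precision=4,suppress=True)
o=bot.get_obs(); print(np.round(o['joint_pos'],3))
plan(np.array([.5206,-.0316,.0588]),R.from_quat([.976,-.031,.215,.002])*R.from_euler('z',np.pi),5,o)
t=vision.camera('top'); C=cloud(t); X,Y,Z=np.moveaxis(C,-1,0)
hsv=cv2.cvtColor(t['image'],cv2.COLOR_BGR2HSV)
b=(Z>.015)&(Z<.04)&(X>.52)&(X<.59)&(abs(Y+.02)<.12)
z=C[b][:,:2].astype(np.float32); f=cv2.fitLine(z,cv2.DIST_HUBER,0,.001,.001).ravel(); print(len(z),'yaw rel jig',-np.arctan(f[0]/f[1])+.091, cv2.minAreaRect(z*1000))
E
python3 f.py
```

```text
clock: 17.85
eef_pos: [0.4615, -0.0294, 0.1849]
tool_rot: [0.024, 0.977, -0.004, 0.214]
ft_force: [-0.2, 0.1, -0.2]
grip_width: 0.0502
grasp_force: 0.0
[-0.072 -0.112 -0.605  0.647  0.012 -0.02 ]
rot [-0.    -0.003  0.014] total [ -1.1   0.3 139.2] dist 0.139
[-0.2  0.1 27.8] [-0.    -0.001  0.003]
[-0.2  0.1 27.8] [-0.    -0.001  0.003]
[-0.2  0.  27.8] [-0.    -0.001  0.003]
[-0.2  0.  27.8] [-0.    -0.001  0.003]
[-0.2  0.  27.8] [-0.    -0.001  0.003]
277 yaw rel jig 0.03392752 ((543.62890625, -33.182830810546875), (182.82565307617188, 32.977699279785156), 86.40274810791016)
```

```bash
python3 -m creep '[[[0,0,25],[0,0,0.007]],[[0,0,25],[0,0,0.007]],[[-1,0,25],[0,0,0]],[[0,0,25],[0,0,0]],[[0,0,20],[0,0,0]],[[0,0,12],[0,0,0]],[[0,0,7],[0,0,0]],[[0,0,0],[0,0,0]],[[0,0,0],[0,0,0]]]'
python3 -m creep '[[[0,0,0],[0,0,0]],[[0,0,0],[0,0,0]],[[0,0,0],[0,0,0]],[[0,0,0],[0,0,0]]]' 12
cat >> h.py <<'E'
KR=KR*R.from_euler('z',np.pi)
E
python3 - <<'E'
from h import *
np.set_printoptions(precision=4,suppress=True)
o=bot.get_obs(); print(pushpose(o),np.round(o['joint_pos'],3))
p,Rt=toolfor(-.166,-.004,.0015); plan(p,Rt,3,o)
E
```

```text
clock: 19.02
eef_pos: [0.5209, -0.0319, 0.0602]
tool_rot: [0.029, 0.976, -0.003, 0.215]
ft_force: [-0.6, -0.8, -0.4]
grip_width: 0.0499
grasp_force: 0.0
clock: 19.52
eef_pos: [0.521, -0.0318, 0.0604]
tool_rot: [0.029, 0.976, -0.003, 0.215]
ft_force: [-4.0, 2.8, 5.9]
grip_width: 0.0217
grasp_force: 58.8
(array([-0.1652, -0.0198,  0.0017]), array([0.0028, 0.0009, 0.0306])) [-0.067  0.197 -0.683  0.258  0.011 -0.005]
rot [ 0.015 -0.001  0.027] total [ 0.4 17.2  0.2] dist 0.017
[0.1 5.7 0.1] [ 0.005 -0.     0.009]
[0.2 5.7 0. ] [ 0.005 -0.     0.009]
[0.2 5.7 0. ] [ 0.005 -0.     0.009]
```

```bash
python3 -m creep '[[[-1,0,-1],[0,0,0]],[[0,5,0],[0.005,0,0.009]],[[0,6,0],[0.005,0,0.009]],[[0,6,0],[0.005,0,0.009]],[[0,0,0],[0,0,0]],[[0,0,0],[0,0,0]]]'
python3 - <<'E'
from h import *
np.set_printoptions(precision=4,suppress=True)
o=bot.get_obs(); print(pushpose(o),np.round(o['joint_pos'],3))
p,Rt=toolfor(-.110,-.004,.003); plan(p,Rt,1,o)
E
```

```text
clock: 20.27
eef_pos: [0.5219, -0.0146, 0.0607]
tool_rot: [0.044, 0.976, -0.007, 0.213]
ft_force: [-0.5, -0.2, -3.7]
grip_width: 0.0215
grasp_force: 58.9
(array([-0.166 , -0.0039,  0.0018]), array([0.0008, 0.0035, 0.0002])) [-0.012  0.198 -0.679  0.265 -0.027  0.071]
rot [ 0.001 -0.004 -0.   ] total [-51.2  -0.2  22.3] dist 0.056
[-51.2  -0.2  22.3] [ 0.001 -0.004 -0.   ]
```

Squared (0.000 rad) and carrying the pusher's weight. Now pushing forward in stages.

```bash
python3 -m creep '[[[-8,0,4],[0,0,0]],[[-8,0,4],[0,0,0]],[[-7,0,3],[0,0,0]],[[-5,0,2],[0,0,0]],[[-4,0,2],[0,0,0]],[[-4,0,2],[0,0,0]],[[-4,0,2],[0,0,0]],[[-4,0,2],[0,0,0]],[[-4,0,2],[0,0,0]],[[-4,0,2],[0,0,0]],[[-4,0,2],[0,0,0]],[[0,0,0],[0,0,0]]]'
python3 - <<'E'
from h import *
np.set_printoptions(precision=4,suppress=True)
o=bot.get_obs(); print(pushpose(o),np.round(o['joint_pos'],3))
p,Rt=toolfor(-.046,-.004,.0025); plan(p,Rt,1,o)
E
```

```text
clock: 21.78
eef_pos: [0.585, -0.0204, 0.0604]
tool_rot: [0.044, 0.976, -0.007, 0.215]
ft_force: [-2.2, 0.4, 1.7]
grip_width: 0.0212
grasp_force: 59.9
(array([-0.1025, -0.004 ,  0.0017]), array([ 0.0008,  0.0012, -0.0003])) [-0.023  0.301 -0.531  0.307 -0.023  0.062]
rot [ 0.001 -0.001 -0.001] total [-51.5  -0.1  22.9] dist 0.056
[-51.5  -0.1  22.9] [ 0.001 -0.001 -0.001]
```

```bash
python3 -m creep '[[[-5,0,1],[0,0,0]],[[-4,0,2],[0,0,0]],[[-4,0,2],[0,0,0]],[[-5,0,2],[0,0,0]],[[-4,0,2],[0,0,0]],[[-4,0,2],[0,0,0]],[[-5,0,2],[0,0,0]],[[-4,0,2],[0,0,0]],[[-4,0,2],[0,0,0]],[[-4,0,2],[0,0,0]],[[0,0,0],[0,0,0]]]'
cat > g.py <<'E'
from h import *
np.set_printoptions(precision=4,suppress=True)
o=bot.get_obs(); print(pushpose(o))
s=vision.camera('scene'); t=vision.camera('top')
cv2.imwrite('pics/s3.png',np.hstack([cv2.resize(s['image'][190:310,280:440],None,fx=2.5,fy=2.5),cv2.resize(t['image'][130:250,270:400],None,fx=2.5,fy=2.5)]))
for q in('tower_left','tower_middle','tower_right'):
    r=vision.place_of(s,q)
    if r: print(q,r[0]['score'],tojig(at_z(s,r[0]['position'],0)))
E
python3 g.py
```

```text
clock: 23.15
eef_pos: [0.6319, -0.0246, 0.061]
tool_rot: [0.044, 0.976, -0.007, 0.215]
ft_force: [-0.4, 0.3, -3.8]
grip_width: 0.0212
grasp_force: 59.2
(array([-0.0553, -0.004 ,  0.0022]), array([ 0.0008,  0.0011, -0.0005]))
tower_left 0.63 [-0.0337  0.0514  0.    ]
tower_middle 0.67 [-0.0273 -0.0038  0.    ]
```

View pics/s3.png

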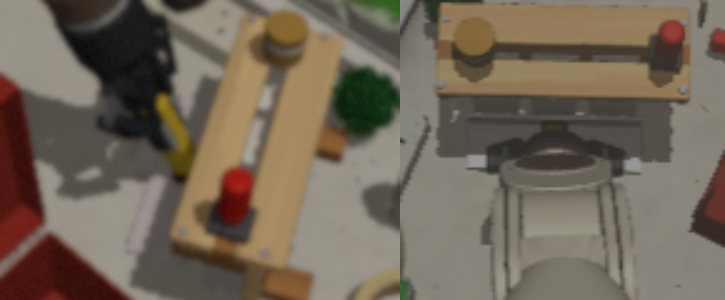

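The towers are under the roof, showing white in the slot, and the blade is square with about 9 mm left. I'll push on until the force shows the fence.

```bash
python3 -m creep '[[[-3,0,1],[0,0,0]],[[-3,0,2],[0,0,0]],[[-2,0,1],[0,0,0]],[[-1,0,0],[0,0,0]],[[0,0,0],[0,0,0]]]'
python3 - <<'E'
from h import *
print(pushpose(bot.get_obs()))
E
```

```text
clock: 24.02
eef_pos: [0.6409, -0.0255, 0.0606]
tool_rot: [0.044, 0.976, -0.007, 0.214]
ft_force: [-2.1, -0.2, -3.2]
grip_width: 0.0213
grasp_force: 59.3
(array([-0.04642896, -0.00407169,  0.00180995]), array([ 0.00055989,  0.00259732, -0.00046188]))
```

```bash
python3 -m creep '[[[-1,0,1],[0,0,0]],[[-1,0,0],[0,0,0]],[[-1,0,0],[0,0,0]],[[0,0,0],[0,0,0]],[[0,0,0],[0,0,0]]]'
python3 - <<'E'
from h import *
print(pushpose(bot.get_obs()))
E
```

```text
clock: 24.65
eef_pos: [0.6439, -0.0258, 0.0609]
tool_rot: [0.044, 0.976, -0.007, 0.214]
ft_force: [-0.7, -0.7, -4.2]
grip_width: 0.0214
grasp_force: 59.2
(array([-0.04341034, -0.00401469,  0.00209526]), array([ 0.00069977,  0.00277872, -0.00047309]))
```

Still free, so I'll keep going gently.

```bash
python3 -m creep '[[[-1,0,1],[0,0,0]],[[-1,0,0],[0,0,0]],[[0,0,0],[0,0,0]]]'
python3 -m creep '[[[-1,0,1],[0,0,0]],[[-1,0,0],[0,0,0]],[[0,0,0],[0,0,0]]]'
python3 - <<'E'
from h import *
print(pushpose(bot.get_obs()))
E
```

```text
clock: 25.02
eef_pos: [0.6442, -0.0257, 0.0607]
tool_rot: [0.044, 0.976, -0.007, 0.212]
ft_force: [-9.1, 1.7, 4.1]
grip_width: 0.0212
grasp_force: 60.5
clock: 25.4
eef_pos: [0.6444, -0.0257, 0.0608]
tool_rot: [0.044, 0.977, -0.007, 0.211]
ft_force: [-20.0, 3.9, 14.3]
grip_width: 0.0216
grasp_force: 62.3
(array([-0.04329065, -0.00388681,  0.00176515]), array([ 0.00063741,  0.00863872, -0.00031924]))
```

The fence has been reached: 20 N, no further motion, blade square. Now I draw the pusher back 120 mm.

```bash
python3 -m creep '[[[0,0,0],[0,0,0]],[[3,0,-2],[0,0,0]],[[5,0,-2],[0,0,0]],[[8,0,-4],[0,0,0]],[[11,0,-5],[0,0,0]],[[14,0,-6],[0,0,0]],[[15,0,-7],[0,0,0]],[[15,0,-7],[0,0,0]],[[15,0,-7],[0,0,0]],[[13,0,-6],[0,0,0]],[[8,0,-4],[0,0,0]],[[0,0,0],[0,0,0]]]'
python3 - <<'E'
from h import *
o=bot.get_obs(); print(pushpose(o))
p,Rt=toolfor(-.163,-.004,.0015); plan(p,Rt,1,o)
E
```

```text
clock: 26.9
eef_pos: [0.5302, -0.0156, 0.0617]
tool_rot: [0.044, 0.976, -0.007, 0.214]
ft_force: [-0.0, -0.1, -3.0]
grip_width: 0.0213
grasp_force: 59.2
(array([-0.15756841, -0.00427687,  0.00290945]), array([ 0.00061921,  0.00258658, -0.00036159]))
rot [ 0.    -0.003 -0.001] total [ 5.7  0.3 -1. ] dist 0.006
[ 5.7  0.3 -1. ] [ 0.    -0.003 -0.001]
```

```bash
python3 -m creep '[[[1,0,1],[0,0,0]],[[0,0,0],[0,0,0]]]'
python3 -m creep '[[[0,0,0],[0,0,0]],[[0,0,0],[0,0,0]],[[0,0,0],[0,0,0]],[[0,0,-15],[0,0,0]],[[0,0,-25],[0,0,0]],[[0,0,-30],[0,0,0]],[[0,0,-35],[0,0,0]],[[0,0,-35],[0,0,0]],[[0,0,-30],[0,0,0]],[[0,0,-30],[0,0,0]],[[0,0,0],[0,0,0]]]' 50
cat > g2.py <<'E'
from h import *
np.set_printoptions(precision=4,suppress=True)
o=bot.get_obs(); print(o['eef_pos'],np.round(o['joint_pos'],2))
s=vision.camera('scene'); t=vision.camera('top')
cv2.imwrite('pics/s4.png',np.hstack([cv2.resize(s['image'][170:310,260:420],None,fx=2.5,fy=2.5),cv2.resize(t['image'][120:260,270:400],None,fx=2.5,fy=2.5)]))
for q in('tower_left','tower_middle','tower_right','pusher'):
    for c in(s,t):
        r=vision.place_of(c,q)
        if r: print(q,round(r[0]['score'],2),tojig(at_z(c,r[0]['position'],0)))
X=cloud(t); b=(X[...,2]>.015)&(X[...,2]<.04)&(X[...,0]>.5)&(X[...,0]<.6)&(abs(X[...,1]+.02)<.13); z=X[b]
print(len(z),tojig(z.mean(0)))
p=jig(-.02,-.1105,.27); plan(p,down(-.091)*R.from_euler('z',np.pi),10,o)
E
python3 g2.py
```

```text
clock: 27.15
eef_pos: [0.531, -0.0157, 0.0605]
tool_rot: [0.044, 0.976, -0.007, 0.214]
ft_force: [0.0, 0.0, -2.1]
grip_width: 0.0214
grasp_force: 59.2
clock: 28.52
eef_pos: [0.4482, -0.0091, 0.2451]
tool_rot: [0.044, 0.975, -0.007, 0.217]
ft_force: [0.3, 0.2, 0.9]
grip_width: 0.0502
grasp_force: 0.0
[ 0.4482 -0.0091  0.2451] [ 0.   -0.2  -0.51  0.82 -0.03  0.08]
tower_left 0.65 [-0.0215  0.0489  0.    ]
tower_left 0.68 [-0.0226  0.0462  0.    ]
tower_middle 0.65 [-0.0155 -0.0014  0.    ]
tower_middle 0.59 [-0.0121 -0.0077  0.    ]
tower_right 0.67 [-0.0326  0.002   0.    ]
tower_right 0.52 [-0.0194 -0.0643  0.    ]
pusher 0.82 [-0.1587 -0.0103  0.    ]
pusher 0.62 [-0.1604 -0.0033  0.    ]
274 [-0.1635 -0.0055  0.026 ]
rot [0.006 0.438 0.001] total [-245.8 -105.6   86.8] dist 0.281
[-24.6 -10.6   8.7] [0.001 0.044 0.   ]
[-24.9 -10.6   7.6] [0.001 0.044 0.   ]
[-25.3 -10.5   6.5] [0.001 0.044 0.   ]
[-25.5 -10.5   5.4] [0.001 0.044 0.   ]
[-25.7 -10.5   4.3] [0.001 0.044 0.   ]
[-25.9 -10.5   3.2] [0.001 0.044 0.   ]
[-26.  -10.5   2. ] [0.001 0.044 0.   ]
[-26.1 -10.5   0.9] [0.001 0.044 0.   ]
[-26.1 -10.5  -0.2] [0.001 0.044 0.   ]
[-26.1 -10.5  -1.4] [0.001 0.044 0.   ]
```

View pics/s4.png

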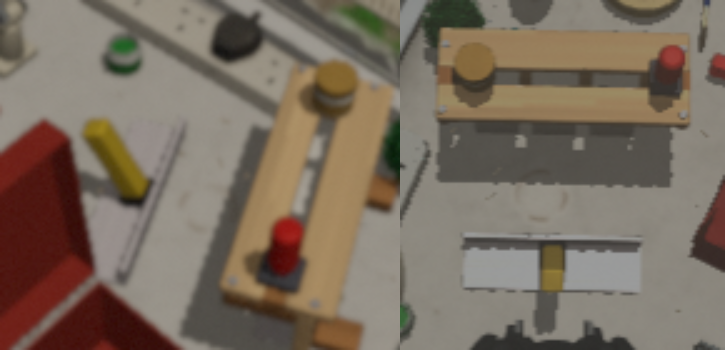

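The towers stand at the fence inside the slot. The pusher stands square at jig x of about -0.16, and the pot has not moved. Now to the knob, moving ahead first and then right, away from the lid.

```bash
python3 -m creep '[[[-25,0,8],[0,0.044,0]],[[-25,0,7],[0,0.044,0]],[[-25,-2,6],[0,0.044,0]],[[-26,-6,5],[0,0.044,0]],[[-26,-10,4],[0,0.044,0]],[[-26,-14,3],[0,0.044,0]],[[-26,-18,2],[0,0.044,0]],[[-26,-18,1],[0,0.044,0]],[[-26,-19,0],[0,0.044,0]],[[-26,-18,-1],[0,0.044,0]],[[0,0,0],[0,0,0]]]' 60
python3 - <<'E'
from h import *
np.set_printoptions(precision=4,suppress=True)
o=bot.get_obs(); print(o['eef_pos'],tojig(o['eef_pos']),np.round(o['joint_pos'],2))
t=vision.camera('scene'); r=vision.place_of(t,'stop_knob'); print(r[0]['score'],tojig(at_z(t,r[0]['position'],.163)))
plan(jig(-.0185,-.1105,.151),down(-.091)*R.from_euler('z',np.pi),4,o)
E
```

```text
clock: 30.4
eef_pos: [0.6983, -0.1387, 0.2607]
tool_rot: [0.045, 0.999, 0.003, -0.007]
ft_force: [0.4, 0.9, 0.3]
grip_width: 0.0601
grasp_force: 0.0
[ 0.6983 -0.1387  0.2607] [-0.0188 -0.1117  0.2607] [-0.2   0.74  0.87  1.72  0.   -0.11]
0.77 [-0.0227 -0.1093  0.163 ]
rot [ 0.005 -0.015  0.   ] total [ -1.9   0.6 109.7] dist 0.11
[-0.5  0.2 27.4] [ 0.001 -0.004  0.   ]
[-0.4  0.2 27.4] [ 0.001 -0.004  0.   ]
[-0.3  0.2 27.4] [ 0.001 -0.004  0.   ]
[-0.2  0.3 27.4] [ 0.001 -0.004  0.   ]
```

```bash
python3 -m creep '[[[0,0,25],[0,-0.005,0]],[[-1,1,25],[0,-0.005,0]],[[-1,0,25],[0,-0.005,0]],[[0,0,20],[0,0,0]],[[0,0,13],[0,0,0]],[[0,0,0],[0,0,0]]]' 60
python3 -m creep '[[[0,0,0],[0,0,0]],[[0,0,0],[0,0,0]],[[0,0,0],[0,0,0]],[[0,0,0],[0,0,0]]]' 20
python3 - <<'E'
from h import *
o=bot.get_obs(); print(tojig(o['eef_pos']))
E
```

```text
clock: 31.25
eef_pos: [0.6972, -0.1348, 0.1594]
tool_rot: [0.044, 0.999, 0.003, 0.003]
ft_force: [0.4, 0.6, 0.6]
grip_width: 0.0595
grasp_force: 0.0
clock: 31.75
eef_pos: [0.699, -0.1358, 0.1609]
tool_rot: [0.044, 0.999, 0.002, 0.005]
ft_force: [-0.8, 0.0, 5.4]
grip_width: 0.0237
grasp_force: 59.4
[-0.01842838 -0.10873901  0.16086202]
```

Gripped. I'll slide it left.

```bash
python3 -m creep '[[[0,3,0],[0,0,0]],[[0,6,0],[0,0,0]],[[0,6,0],[0,0,0]],[[0,6,0],[0,0,0]],[[0,6,0],[0,0,0]],[[0,6,0],[0,0,0]],[[0,6,0],[0,0,0]],[[0,6,0],[0,0,0]],[[0,6,0],[0,0,0]],[[0,6,0],[0,0,0]],[[0,3,0],[0,0,0]],[[0,0,0],[0,0,0]]]'
python3 - <<'E'
from h import *
o=bot.get_obs(); print(tojig(o['eef_pos']))
E
```

```text
clock: 33.25
eef_pos: [0.7044, -0.0764, 0.1609]
tool_rot: [0.045, 0.999, 0.002, 0.005]
ft_force: [-0.6, -1.2, 4.8]
grip_width: 0.0239
grasp_force: 59.4
[-0.01837879 -0.04905435  0.16089858]
```

```bash
python3 -m creep '[[[0,2,0],[0,0,0]],[[0,1,0],[0,0,0]],[[0,1,0],[0,0,0]],[[0,0,0],[0,0,0]]]'
python3 -m creep '[[[0,1,0],[0,0,0]],[[0,1,0],[0,0,0]],[[0,0,0],[0,0,0]]]'
python3 -m creep '[[[0,1,0],[0,0,0]],[[0,0,0],[0,0,0]]]'
python3 - <<'E'
from h import *
o=bot.get_obs(); print(tojig(o['eef_pos']))
E
```

```text
clock: 33.75
eef_pos: [0.7048, -0.0729, 0.1609]
tool_rot: [0.045, 0.999, 0.001, 0.005]
ft_force: [-1.4, -2.5, 5.0]
grip_width: 0.0238
grasp_force: 59.3
clock: 34.12
eef_pos: [0.7049, -0.0709, 0.1609]
tool_rot: [0.045, 0.999, 0.001, 0.005]
ft_force: [-1.2, -1.9, 4.6]
grip_width: 0.0241
grasp_force: 59.3
clock: 34.38
eef_pos: [0.7049, -0.0709, 0.1609]
tool_rot: [0.045, 0.999, 0.001, 0.005]
ft_force: [-2.0, -4.6, 5.7]
grip_width: 0.0239
grasp_force: 59.3
[-0.01838193 -0.04353938  0.16089586]
```

The stop is at about 0.067 and the force is rising. One more nudge, then release and lift.

```bash
python3 -m creep '[[[0,1,0],[0,0,0]],[[0,1,0],[0,0,0]],[[0,0,0],[0,0,0]],[[0,0,0],[0,0,0]]]'
python3 -m creep '[[[0,-2,0],[0,0,0]],[[0,0,0],[0,0,0]],[[0,0,0],[0,0,0]],[[0,0,0],[0,0,0]],[[0,0,-25],[0,0,0]],[[0,0,-30],[0,0,0]],[[0,0,-30],[0,0,0]],[[-0,0,-20],[0,0,0]],[[0,0,0],[0,0,0]],[[0,0,0],[0,0,0]]]' 60
cat > k.py <<'E'
from h import *
np.set_printoptions(precision=4,suppress=True)
s=vision.camera('scene'); t=vision.camera('top')
cv2.imwrite('pics/s5.png',np.hstack([cv2.resize(s['image'][170:310,260:420],None,fx=2.5,fy=2.5),cv2.resize(t['image'][120:260,270:400],None,fx=2.5,fy=2.5)]))
for q,z in(('tower_left',0),('tower_middle',0),('tower_right',0),('pusher',0),('stop_knob',.163)):
    for n,c in(('s',s),('t',t)):
        r=vision.place_of(c,q)
        if r: print(q,n,round(r[0]['score'],2),tojig(at_z(c,r[0]['position'],z)))
E
python3 k.py
```

```text
clock: 34.88
eef_pos: [0.705, -0.0709, 0.1609]
tool_rot: [0.046, 0.999, -0.001, 0.005]
ft_force: [-0.7, -9.8, 5.4]
grip_width: 0.0236
grasp_force: 59.4
clock: 36.12
eef_pos: [0.7033, -0.0691, 0.2631]
tool_rot: [0.044, 0.999, 0.002, 0.002]
ft_force: [0.5, 0.4, -0.5]
grip_width: 0.0602
grasp_force: 0.0
tower_left t 0.39 [-0.0165  0.0723  0.    ]
tower_middle s 0.32 [-0.0338  0.0806  0.    ]
tower_middle t 0.61 [-0.2458  0.1466  0.    ]
tower_right s 0.3 [0.0062 0.0026 0.    ]
pusher s 0.68 [-0.1603  0.0016 -0.    ]
stop_knob s 0.75 [-0.0227 -0.0391  0.163 ]
```

View pics/s5.png

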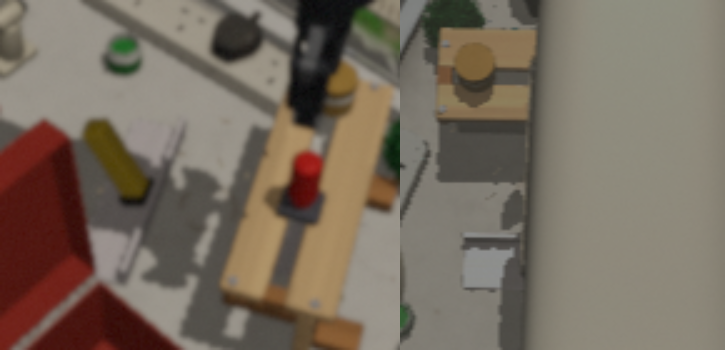

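The scene shows the knob at the packed place and the pusher still standing. I'll back the arm off and check that the tower fronts are flush under the roof.

```bash
python3 -m creep '[[[26,5,1],[0,-0.044,0]],[[26,5,0],[0,-0.044,0]],[[26,5,-1],[0,-0.044,0]],[[26,5,-2],[0,-0.044,0]],[[26,5,-3],[0,-0.044,0]],[[26,5,-4],[0,-0.044,0]],[[26,5,-5],[0,-0.044,0]],[[26,5,-6],[0,-0.044,0]],[[25,0,-7],[0,-0.044,0]],[[25,0,-8],[0,-0.044,0]],[[0,0,0],[0,0,0]],[[0,0,0],[0,0,0]]]'
cat > m.py <<'E'
from h import *
np.set_printoptions(precision=4,suppress=True)
o=bot.get_obs(); w=vision.camera('wrist'); t=vision.camera('top'); s=vision.camera('scene')
cv2.imwrite('pics/fin.png',np.vstack([w['image'][:300],np.hstack([cv2.resize(t['image'][120:260,270:400],(320,300)),cv2.resize(s['image'][170:310,260:420],(320,300))])]))
J=(cloud(w,o)-JO)@JR.as_matrix()
m=(w['z_map']>0)&(J[...,2]>.02)&(J[...,2]<.075)&(J[...,0]>-.1)&(J[...,0]<.0)
q=J[m]
for y in np.arange(-.11,.12,.01):
    a=q[abs(q[:,1]-y)<.005]
    if len(a)>5: print(round(y,3),len(a),'front x med',np.median(a[:,0]).round(4),np.percentile(a[:,0],[10,90]))
for q_ in('tower_left','tower_middle','tower_right'):
    for n,c in(('s',s),('t',t)):
        r=vision.place_of(c,q_)
        if r: print(q_,n,round(r[0]['score'],2),tojig(at_z(c,r[0]['position'],0)))
E
python3 m.py
```

```text
clock: 38.22
eef_pos: [0.4478, -0.0061, 0.2475]
tool_rot: [0.044, 0.974, -0.007, 0.222]
ft_force: [0.8, -0.0, 1.3]
grip_width: 0.0599
grasp_force: 0.0
-0.05 87 front x med -0.0317 [-0.0329 -0.0304]
-0.04 193 front x med -0.0329 [-0.0433 -0.0314]
-0.03 219 front x med -0.0431 [-0.044  -0.0422]
-0.02 219 front x med -0.043 [-0.0439 -0.0422]
-0.01 215 front x med -0.043 [-0.0438 -0.0421]
-0.0 224 front x med -0.043 [-0.0438 -0.0422]
0.01 223 front x med -0.043 [-0.0438 -0.0421]
0.02 220 front x med -0.0429 [-0.0438 -0.0421]
0.03 219 front x med -0.0429 [-0.0438 -0.0422]
0.04 223 front x med -0.0429 [-0.0438 -0.0421]
0.05 219 front x med -0.0428 [-0.0437 -0.042 ]
0.06 223 front x med -0.0429 [-0.0438 -0.042 ]
0.07 216 front x med -0.043 [-0.0438 -0.0421]
0.08 216 front x med -0.0429 [-0.0438 -0.0421]
0.09 136 front x med -0.043 [-0.0437 -0.0421]
0.1 21 front x med -0.0424 [-0.0437 -0.0332]
tower_left t 0.59 [-0.0209  0.0716  0.    ]
tower_middle t 0.55 [-0.0106  0.0242 -0.    ]
tower_right t 0.65 [-0.0235 -0.0135  0.    ]
```

View pics/fin.png

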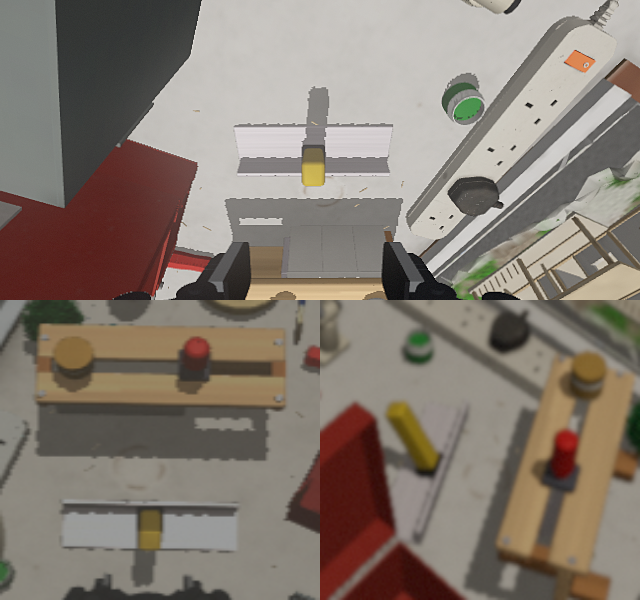

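The wrist view shows the three tower fronts as one continuous face at (285–390, 225–275), at jig x = -0.043 from edge to edge. They are flush and packed tight, the pusher stands about 115 mm back, and the pot is in place. I'm handing the job in.

```bash
python3 -c "
from workcell import workorder
print(workorder.job_done())"
```

```text
the job is handed in; nothing more can be done
None
```

The job is handed in; no verdict came back, but my last check showed the towers flush at the fence and packed against the cheek, the pusher standing about 115 mm back, and the green pot unmoved (I didn't re-check the marker).

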